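# Close a sample tube and show its bottom to the inspection camera

### The arm

A 6-joint arm with a two-finger parallel gripper is mounted at the origin on the work surface. World frame = base frame: x ahead of the robot, y to its left, z up, the work surface at z = 0. Lengths are in mm, angles in rad, forces in N, time in s.
With the tool pointing down it reaches from about 300 to 775 mm from the base axis. Payload 14.6 kg.
Tool frame: the origin (TCP) lies on the centre line of the jaws, within the pads' length; the fingertips stand 19 mm ahead of it and the grasp point (between the pads) is the TCP (bot.tip_reach is the distance from the TCP to the fingertips, in mm); z points along the fingers, y is the line along which they close (so a half turn about z gives the same grasp; the last joint's range is limited). The gripper opens to 85 mm and grips with 20 to 120 N. Pads are 22 mm wide; open, the fingers measure 114 mm over their backs; the gripper's body (76 mm by 85 mm) begins 54 mm behind the grasp point. The pads swing forward as they close: fully open they stand 13 mm farther back than shut.
Start: joints at [-1.263, 0.3, 1.521, -0, 1.321, -0.067], TCP at [201.34, -511.812, 250.281] pointing down, gripper open.
Joint ranges: [-3.03, 3.03], [-0.79, 2.21], [0.23, 2.52], [-1.04, 4.18], [0, 3.07], [-2.55, 2.55]. Speed limits (rad/s): [2.22, 2.22, 2.57, 3.14, 3.14, 3.14].

### API

Orientations are given as a unit quaternion [w, x, y, z].
In Python, from rig import bot gives the robot as it stands. Calls block until the motion is done:
- bot.move_to(position, orientation): joint-space move of the TCP to a pose.
- bot.servo_line(position, attitude=None, speed=150, until_force=None): straight line of the TCP; attitude=None keeps the orientation; speed is the mean speed in mm/s. With until_force (N) it stops when the force on the tool has changed by that much, and returns True; else False.
- bot.move_joints(angles): joint-space move.
- bot.move_gripper(opening, grip_force=None): finger opening in mm; grip_force is the grip in N (None keeps the last); returns when the fingers have stopped.
- bot.dwell(seconds).
- bot.ik(position, orientation): joint angles nearest the present ones, or None.
- bot.read_state(): the state.
- bot.read_camera(name): name is "scene" or "top"; returns a dict with "image" (420x560x3 uint8, blue, green, red), "depth" (420x560 float32, mm along the optical axis (not along the pixel's ray), 0 where there is no reading), "fovy" (degrees; the focal length in pixels is half the picture's height over the tangent of half this angle, whatever the lens; pixels are square), "cx", "cy" (the principal point, pixels), "k1" (the pictures are not rectified: a ray, as slopes to the right and down, at radius r is drawn at 1 + k1 r^2 times it, then the intrinsics apply), "eye" and "attitude" of the camera in the world. Camera axes: x right, y down, z forward; pixel columns grow to the right and rows downward; lengths in mm; the calibration is good to about 2 mm. A picture is of the moment at which its call begins.
A pose or a line that the arm cannot do raises bot.MotionError and nothing moves.
- bot.finish_job(): hands the job in; it is judged then, once.
The state is a dict: "clock": time; "joint_positions": joint angles; "qvel": joint speeds; "effort": joint torques, N m; "ee_pos": TCP position; "tool_rot": TCP orientation; "ft_force": force on the tool from outside, world axes, zero at the start; "moment": the same for the moment, N m; "grip_width": finger opening in mm; "grip_force": force on a finger pad.
Only numpy, scipy, OpenCV 4.12 (cv2) and the standard library are available. Lean on these libraries where they do the work, as an engineer would, in place of code of your own. Each camera call takes 0.05 s, during which the arm holds its last target. There are 200 camera calls.

### The job

The orange-capped sample tube in the yellow rack has its cap standing a few millimetres proud: while the tube stands in the rack, push the cap down until it is fully home. Then lift that tube out of the rack and hold it in the air with its bottom end looking straight into the lens of the small inspection camera, tube in line with the lens axis and its bottom centred about 6 cm in front of the glass. Finish while still holding it there, steady in the gripper; do not touch the camera, and leave the other tubes and the things on the bench where they are.

Things in the scene. Friction and masses are not known exactly. Their poses are not given: they have to be found in the camera images.
- sample_mid (a point): The sample tube: clear, 27 mm diameter, paper label, orange cap 30 mm wide and 16 mm tall; 112 mm tall with the cap home, about 55 g. Point on its axis 56 mm above its foot; z runs from foot to cap. Stands upright in one of the rack's wells, foot 8 mm above the bench. Bare tube to grip reaches from the deck to 40 mm above this point; neighbours stand along the rack's y, so grip across its x.
- sample_foot (a point): Centre of the sample tube's flat foot (its bottom end), 56 mm below sample_mid along the tube; z axis along the tube towards the cap.
- cap_top (a point): Centre of the top face of the orange cap, moves with the cap; 112 mm above the foot when fully home, up to 118 mm when proud.
- sample_cap (a joint): How far the orange cap is pushed down, in m: 0 is 6 mm proud, 0.006 is fully home against a solid stop. Starts between 0 and 0.002 (4 to 6 mm proud). It slides stiffly, needing about 6 N, has no spring and stays where it is left.
- rack: Yellow tube rack, fixed to the bench, 66 mm (its x) by 244 mm (its y) by 48 mm tall; origin at the centre of its underside. Foot plate 8 mm thick, deck from 42 to 48 mm high with four 30 mm wells in one row at y = -87, -29, +29, +87 mm; the well at +29 mm is empty.
- lens (a point): Centre of the front glass of the inspection camera, a white 46 mm cube head with a 38 mm black lens barrel on a grey foot. The glass is 120 mm above the bench; the z axis of this point is the line of sight out of the glass: it rises obliquely, always 35 degrees from vertical, leaning towards the camera's front.
- camera: The inspection camera's stand, fixed to the bench, with its head; foot plate 110 by 90 mm; origin under the stand. Its -x axis is its front: the lens looks up and towards -x, and the glass is at x = -15 mm.
- tube_blue_mid (a point): Same kind of tube with a blue cap already home, standing in the rack, to be left; point 56 mm above its foot.
- tube_blue_foot (a point): Centre of the foot of the blue-capped tube.
- tube_white_mid (a point): Same kind of tube with a white cap already home, standing in the rack, to be left; point 56 mm above its foot.
- tube_white_foot (a point): Centre of the foot of the white-capped tube.
- reagent: Amber glass jar with white lid, 60 mm diameter, 120 mm tall; origin at its underside. Bystander.
- beaker: Clear open beaker, 70 mm diameter, 85 mm tall; origin at its underside. Bystander.
- tip_box: Purple open box of yellow pipette tips, 85 x 120 x 59 mm; origin at its underside. Bystander.
- tweezers: Steel tweezers lying on the bench, 130 mm long, 5 mm tall; origin at the middle of the underside. Bystander.
Not all that is in view belongs to the job. Leave any black or brown look-alike of the part that bears sample_mid alone.

How it is judged:
By the outcome, as a careful person would: the job done as asked, in the order asked, and still so for the second after the job is handed in, while the arm keeps its last pose, push and grip.
It also fails if it takes over 42 s, if anything falls off the work surface, if the arm or the gripper's body presses on something with over 40 N, if the wrist force passes 120 N, or if a joint passes its speed limit or range.

## Working session

There is one attempt and no reset: what is moved stays moved. The work goes in short steps, each a Python script; the robot and the scene stay as the last script left them, time stands still between calls to the robot, and variables do not carry over. Pictures are saved under pics/ and viewed, at most 10 in all, crops included, and the job is handed in when it is done.

```bash
mkdir -p pics; ls; cat > h.py <<'E'
import numpy as np, cv2
from rig import bot
from scipy.spatial.transform import Rotation as R
def rot(q): return R.from_quat([q[1],q[2],q[3],q[0]])
def quat(M):
    q=R.from_matrix(M).as_quat(); return [q[3],q[0],q[1],q[2]]
def rays(c,uv):
    uv=np.asarray(uv,float).reshape(-1,2)
    f=c["image"].shape[0]/2/np.tan(np.radians(c["fovy"])/2)
    d=(uv-[c["cx"],c["cy"]])/f; s=d.copy()
    for _ in range(20): s=d/(1+c["k1"]*(s**2).sum(1,keepdims=True))
    return s
def pts(c,uv,z=None):
    "world points from depth (z None) or on plane z"
    uv=np.asarray(uv).reshape(-1,2); s=rays(c,uv)
    D=np.c_[s,np.ones(len(s))]; W=rot(c["attitude"]).apply(D); e=np.array(c["eye"])
    if z is None:
        t=c["depth"][uv[:,1].astype(int),uv[:,0].astype(int)]
    else: t=(z-e[2])/W[:,2]
    return e+W*np.asarray(t)[:,None]
E
python3 - <<'E'
from h import *
for n in("scene","top"):
    c=bot.read_camera(n); cv2.imwrite(f"pics/{n}0.png",c["image"]); np.savez(f"{n}0.npz",**c)
    print(n,{k:v for k,v in c.items() if k not in("image","depth")},(c["depth"]>0).mean())
print(bot.read_state())
E
```

```text
pics
scene {'fovy': 45.49768495775284, 'cx': 273.45612649037344, 'cy': 213.13313360740858, 'k1': -0.06747280894900118, 'eye': array([1337.02847284,  423.59167674,  827.26784996]), 'attitude': array([-0.20010378,  0.43950314,  0.79342188, -0.37050936])} 0.9960246598639456
top {'fovy': 55.628169615979495, 'cx': 282.09505020194104, 'cy': 203.73940244567638, 'k1': 0.013827231722954896, 'eye': array([445.01861531, -50.73855554, 987.75091093]), 'attitude': array([ 0.05695378, -0.69665987,  0.71329703, -0.05127014])} 0.9959141156462585
{'clock': 0.1, 'joint_positions': array([-1.26259487e+00,  3.00396738e-01,  1.52152833e+00, -1.21759142e-05,
        1.32066935e+00, -6.66099782e-02]), 'qvel': array([ 0.00131837, -0.00076099, -0.00175614,  0.00125605,  0.00133477,
        0.00018963]), 'effort': array([-1.94905508e-03, -5.44379139e+01, -3.62370050e+01, -1.98321532e-04,
        3.03510722e-03,  2.35814120e-06]), 'ee_pos': array([ 201.28625273, -511.64276986,  249.78440219]), 'tool_rot': array([-4.96525654e-04,  9.82490478e-01,  1.86312128e-01, -6.62126657e-05]), 'ft_force': array([ 0.79792632,  1.03735418, -0.58849965]), 'moment': array([-0.06194759,  0.03277985,  0.02102303]), 'grip_force': 0.0, 'grip_width': 85.38124359154395}
```

View pics/scene0.png

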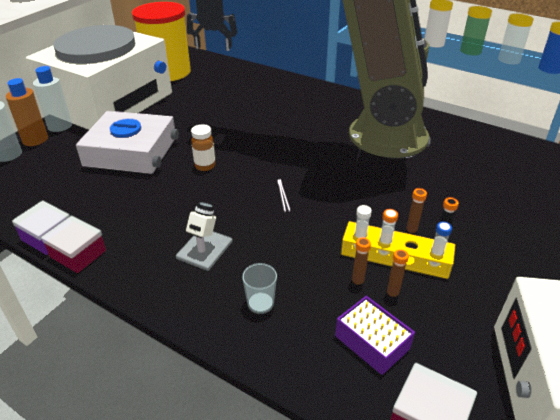

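View pics/top0.png

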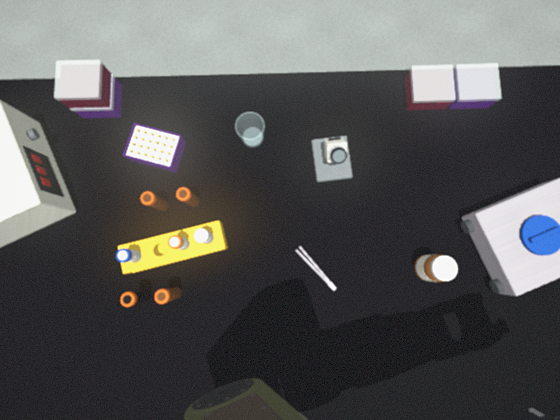

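The top view shows the yellow rack (118-228, 222-272) with the blue cap at (123,255), orange at (176,242) and white at (203,236). The inspection camera is at (335,155), with its lens at about (338,156). Four brown decoys stand around the rack at (148,198), (184,194), (128,299) and (162,296).

```bash
python3 - <<'E'
from h import *
c=dict(np.load("top0.npz")); s=dict(np.load("scene0.npz"))
np.set_printoptions(precision=1,suppress=True)
def world(c):
    v,u=np.mgrid[:420,:560]; uv=np.c_[u.ravel(),v.ravel()]
    return pts(c,uv).reshape(420,560,3)
for n,c in(("top",c),("scene",s)):
    W=world(c); np.save(n+"W.npy",W)
    hsv=cv2.cvtColor(c["image"],cv2.COLOR_BGR2HSV)
    for name,lo,hi in(("yellow",(22,150,120),(33,255,255)),("orange",(3,130,120),(18,255,255)),("blue",(105,130,90),(125,255,255))):
        m=cv2.inRange(hsv,lo,hi); k,l,st,ce=cv2.connectedComponentsWithStats(m)
        for i in range(1,k):
            if st[i,4]>25:
                P=W[l==i]; 
                if not(100<P[:,0].mean()<900): continue
                z=np.percentile(P[:,2],95); print(n,name,st[i],ce[i],"med",np.median(P,0),"z95",z)
                if name=="yellow" and st[i,4]>800:
                    T=P[abs(P[:,2]-48)<5]; print(cv2.minAreaRect(T[:,:2].astype(np.float32)), len(T))
                if name!="yellow":
                    T=P[P[:,2]>z-4]; r=cv2.minEnclosingCircle(T[:,:2].astype(np.float32)); print("   toprim",r,len(T))
    print("cam")
W=np.load("topW.npy"); c=dict(np.load("top0.npz"))
# inspection camera region
sub=np.zeros((420,560),bool); sub[125:190,305:360]=True
for a,b in((5,14),(60,95),(95,112),(112,135)):
    P=W[sub&(W[:,:,2]>a)&(W[:,:,2]<b)]; print(a,b,len(P),P.mean(0) if len(P) else "", cv2.minAreaRect(P[:,:2].astype(np.float32)) if len(P)>4 else "")
a=cv2.resize(c["image"][120:200,295:375],None,fx=5,fy=5,interpolation=cv2.INTER_CUBIC)
b=cv2.resize(s["image"][190:280,160:250],(400,400),interpolation=cv2.INTER_CUBIC)
cv2.imwrite("pics/crop.png",np.hstack([a,b]))
E
```

```text
top yellow [ 117  220  110   55 1242] [165.4 247.2] med [495.7 256.9  46.2] z95 50.36057015035575
((495.98248291015625, 218.78582763671875), (66.42906188964844, 245.7174072265625), 12.912642478942871) 763
top orange [175 186  17  16 181] [183.2 194. ] med [608.8 174.5 116.7] z95 119.5719196276699
   toprim ((608.3401489257812, 175.2924041748047), 16.076086044311523) 122
top orange [140 191  17  15 189] [147.8 198.2] med [600.  254.2 116.5] z95 119.72581625111695
   toprim ((528.242919921875, 107.78067016601562), 179.03817749023438) 111
top orange [172 235  10  14  43] [178.6 241.9] med [500.  180.1 121.6] z95 125.28976712849422
   toprim ((501.37548828125, 188.6163787841797), 13.24376392364502) 23
top orange [426 256  14  26  74] [429.9 269.2] med [ 429.8 -365.7   92. ] z95 96.5841862716883
   toprim ((451.4214172363281, -215.65301513671875), 165.038818359375) 33
top orange [154 288  17  17 213] [161.6 296. ] med [386.3 218.1 117. ] z95 119.83645395902377
   toprim ((387.0246276855469, 218.5099639892578), 15.276391983032227) 143
top orange [120 291  17  17 170] [127.8 298.9] med [380
[... 2625 characters left out ...]
e [436 221  16  15 123] [443.3 229.7] med [486.4 302.9 112. ] z95 120.37102112654021
   toprim ((479.30035400390625, 303.5823669433594), 14.736220359802246) 34
cam
5 14 897 [ 697.4 -167.    11.2] ((719.844970703125, -173.84146118164062), (150.5404052734375, 94.70762634277344), 6.256443977355957)
60 95 76 [ 714.8 -160.7   87.3] ((709.813232421875, -172.04713439941406), (58.14078903198242, 44.731014251708984), 4.96044921875)
95 112 156 [ 710.6 -167.1  105.3] ((703.1918334960938, -172.9838409423828), (65.36780548095703, 45.240455627441406), 5.227915287017822)
112 135 290 [ 694.2 -173.8  119.9] ((695.4578247070312, -174.08169555664062), (46.65403747558594, 44.06251525878906), 6.2786664962768555)
```

View pics/crop.png

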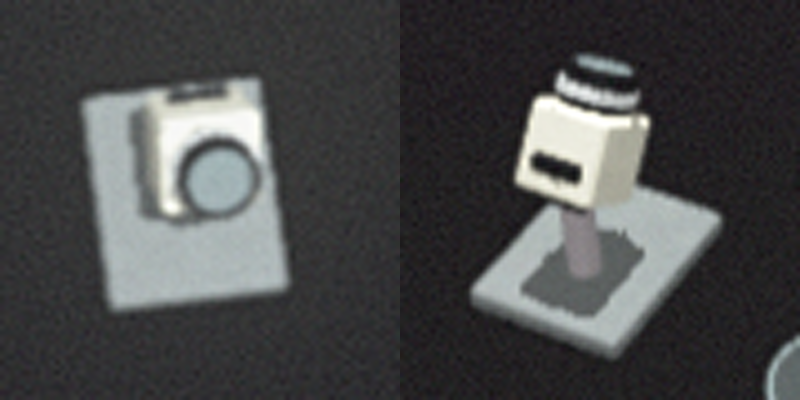

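The crop shows the lens glass facing up and toward the robot. Its centre is at crop (219,177), which is top px (338.8,155.4), and at scene px (205.7,204.6). The foot plate is turned a few degrees.

```bash
python3 - <<'E'
from h import *
np.set_printoptions(precision=1,suppress=True)
c=dict(np.load("top0.npz")); s=dict(np.load("scene0.npz"))
L1=pts(c,[[338.8,155.4]],120)[0]; L2=pts(s,[[205.7,204.6]],120)[0]
print("lens",L1,L2)
# top crop: 0.5px shift of resize ignored
k=np.array([[83,100],[262,80],[288,288],[112,310]])/5+[295,120]
F=pts(c,k,11); print("plate",F,F.mean(0))
for a,b in((0,3),(1,2),(0,1),(3,2)):
    d=F[b]-F[a]; print(np.linalg.norm(d),np.degrees(np.arctan2(d[1],d[0])))
O=pts(c,[[176,242]],125); print("orange",O, "blue",pts(c,[[123.5,255.5]],120),"white",pts(c,[[203.2,235.7]],120))
a=np.radians(12.9);
yaw=a
X=np.array([np.cos(a),np.sin(a),0])
t=np.array([502.8,190.5])
for sg in(1,-1):
    y=sg*X; z=np.array([0,0,-1.]); M=np.c_[np.cross(y,z),y,z]
    for h in(200,80): print(sg,bot.ik([*t,h],quat(M)))
v=cv2.resize(c["image"][215:275,110:235],None,fx=6,fy=6,interpolation=cv2.INTER_CUBIC); cv2.imwrite("pics/rack.png",v)
print(bot.tip_reach)
E
```

```text
lens [ 685.7 -175.   120. ] [ 686.8 -172.9  120. ]
plate [[ 758.1 -123.4   11. ]
 [ 766.2 -214.6   11. ]
 [ 657.8 -222.5   11. ]
 [ 648.8 -134.1   11. ]] [ 707.7 -173.7   11. ]
109.7978984487263 -174.35757558962248
108.65848277870202 -175.84885517985654
91.66020812352043 -84.9135188047849
88.82854114175242 -84.17255265863349
orange [[500.1 186.2 125. ]] blue [[474.1 300.7 120. ]] white [[512.7 128.4 120. ]]
1 [ 0.3  0.3  1.6 -0.   1.2  0.1]
1 [ 0.3  0.5  1.7 -0.   1.   0.1]
-1 None
-1 None
19.0
```

View pics/rack.png

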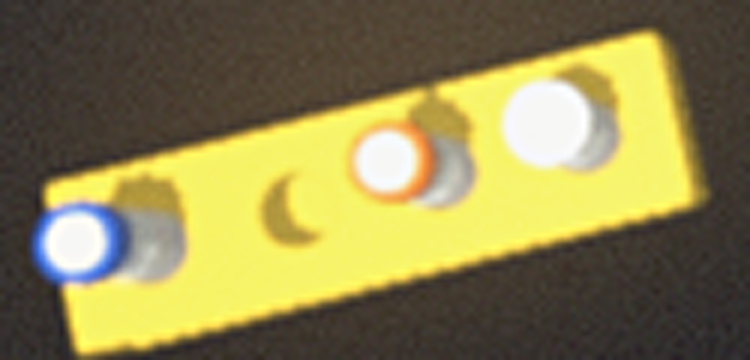

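```bash
cat >> h.py <<'E'
a=np.radians(12.9); X=np.array([np.cos(a),np.sin(a),0]); Z=np.array([0,0,-1.])
QD=quat(np.c_[np.cross(X,Z),X,Z]); T=np.array([502.,189.8])
def st():
    s=bot.read_state(); print(round(s["clock"],2),s["ee_pos"].round(1),s["ft_force"].round(1),round(s["grip_width"],1),round(s["grip_force"],1))
E
python3 - <<'E'
from h import *
bot.move_gripper(0)
bot.move_to([*T,200],QD); st()
bot.servo_line([*T,152],speed=100); st()
print(bot.servo_line([*T,134],speed=12,until_force=25)); st()
c=bot.read_camera("scene"); cv2.imwrite("pics/push.png",cv2.resize(c["image"][150:300,330:480],(600,600),interpolation=cv2.INTER_CUBIC))
E
```

```text
3.57 [502.2 189.2 200. ] [ 0.3 -0.2 -0. ] 0.1 0.0
4.2 [502.3 189.8 152.4] [0.1 0.2 0.1] 0.1 0.0
True
5.35 [503.5 190.2 139.1] [-0.   0.3  6.1] 0.2 3.2
```

View pics/push.png

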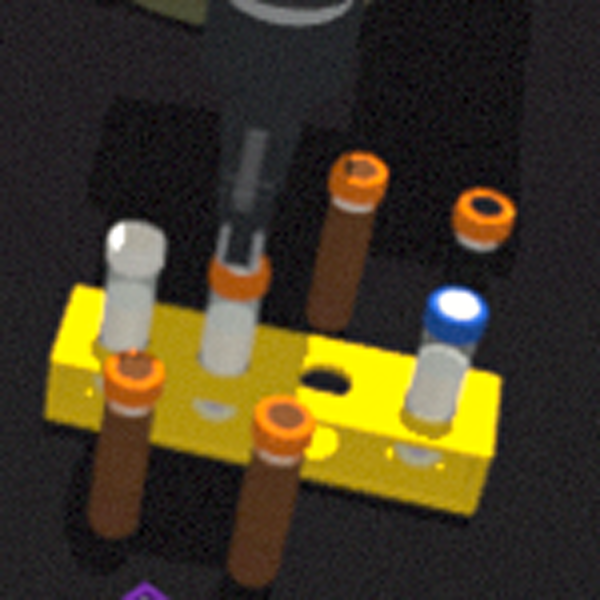

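The closed fingers sit on the orange cap. They stopped at the 25 N limit with the tips at z=120.1, which is the fully-home height. Next I grip and lift.

```bash
python3 - <<'E'
from h import *
bot.servo_line([*T,160],speed=100)
bot.move_gripper(60); st()
bot.servo_line([*T,82],speed=80); st()
bot.move_gripper(20,grip_force=40); st()
c=bot.read_camera("scene"); cv2.imwrite("pics/grip.png",cv2.resize(c["image"][150:300,330:480],(600,600),interpolation=cv2.INTER_CUBIC))
E
```

```text
6.37 [502.  189.8 160. ] [ 0.6 -0.3  0.3] 59.7 0.0
7.49 [502.3 189.9  82.5] [ 0.3 -1.   1. ] 59.9 0.0
7.89 [502.1 189.9  82.5] [-1.5 -0.7  6. ] 26.0 39.5
```

View pics/grip.png

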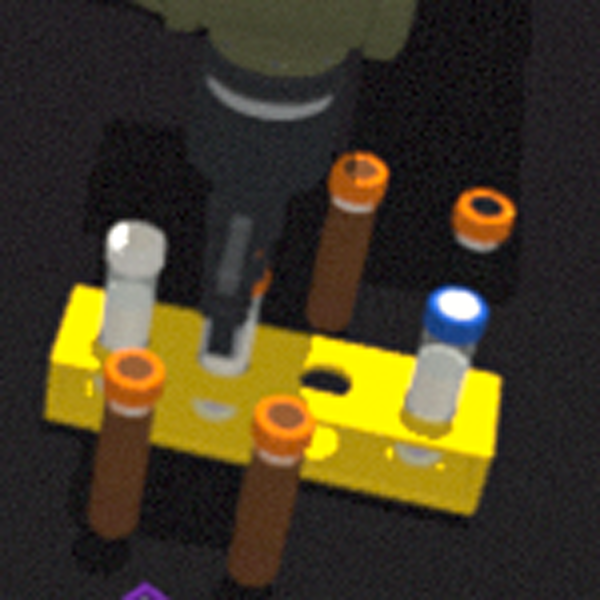

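The jaws hold the tube at 26 mm opening and 40 N, and the cap is between the fingers. Next I lift and move to a pre-pose on the lens axis.

```bash
cat >> h.py <<'E'
LENS=np.array([686.2,-174.,120.]); yw=np.radians(5.2); s35,c35=np.sin(np.radians(35)),np.cos(np.radians(35))
D=np.array([-s35*np.cos(yw),-s35*np.sin(yw),c35])
def pose(roll):
    z=-D; y0=np.cross([0,0,1.],z); y0/=np.linalg.norm(y0)
    y=R.from_rotvec(roll*z).apply(y0); return quat(np.c_[np.cross(y,z),y,z])
E
python3 - <<'E'
from h import *
np.set_printoptions(precision=2,suppress=True)
print(bot.servo_line([*T,250],speed=120)); st()
best=None; j0=bot.read_state()["joint_positions"]
for r in np.radians(np.arange(-180,180,15)):
    q=bot.ik(LENS+D*(60+74.5),pose(r)); q2=bot.ik(LENS+D*(140+74.5),pose(r))
    if q is not None and q2 is not None:
        m=np.abs(np.array(q2)-j0).max(); 
        print(np.degrees(r).round(),np.array(q),round(m,2))
        if best is None or m<best[0]: best=(m,r)
print(best); r=best[1]; open("roll","w").write(str(r))
bot.move_to(LENS+D*(140+74.5),pose(r)); st()
bot.servo_line(LENS+D*(60+74.5),speed=60); bot.dwell(.3); st()
s=bot.read_camera("scene"); t=bot.read_camera("top"); np.savez("scene1.npz",**s); np.savez("top1.npz",**t)
f=lambda i,a,b:cv2.resize(i[b:b+100,a:a+100],(400,400),interpolation=cv2.INTER_CUBIC)
cv2.imwrite("pics/fin.png",np.hstack([f(s["image"],160,140),f(t["image"],290,110)]))
E
```

```text
False
9.49 [501.8 189.8 249.3] [0.4 0.1 0.5] 26.3 39.2
-180.0 [-0.45  0.29  1.68  0.49  0.69  0.72] 0.8
-165.0 [-0.45  0.29  1.68  0.49  0.69  0.99] 0.94
-150.0 [-0.45  0.29  1.68  0.49  0.69  1.25] 1.2
-135.0 [-0.45  0.29  1.68  0.49  0.69  1.51] 1.46
-120.0 [-0.45  0.29  1.68  0.49  0.69  1.77] 1.73
-105.0 [-0.45  0.29  1.68  0.49  0.69  2.03] 1.99
-90.0 [-0.45  0.29  1.68  0.49  0.69  2.3 ] 2.25
0.0 [-0.45  0.29  1.68  0.49  0.69 -2.42] 2.46
15.0 [-0.45  0.29  1.68  0.49  0.69 -2.16] 2.2
30.0 [-0.45  0.29  1.68  0.49  0.69 -1.89] 1.94
45.0 [-0.45  0.29  1.68  0.49  0.69 -1.63] 1.68
60.0 [-0.45  0.29  1.68  0.49  0.69 -1.37] 1.42
75.0 [-0.45  0.29  1.68  0.49  0.69 -1.11] 1.15
90.0 [-0.45  0.29  1.68  0.49  0.69 -0.85] 0.89
105.0 [-0.45  0.29  1.68  0.49  0.69 -0.58] 0.8
120.0 [-0.45  0.29  1.68  0.49  0.69 -0.32] 0.8
135.0 [-0.45  0.29  1.68  0.49  0.69 -0.06] 0.8
150.0 [-0.45  0.29  1.68  0.49  0.69  0.2 ] 0.8
165.0 [-0.45  0.29  1.68  0.49  0.69  0.46] 0.8
(np.float64(0.7953497884028657), np.float64(-3.141592653589793))
10.92 [ 563.9 -184.3  295.5] [ 0.2 -0.7 -1. ] 25.8 39.3
12.7 [ 609.3 -181.   230.3] [-0.6  0.  -0.6] 25.9 39.3
```

View pics/fin.png

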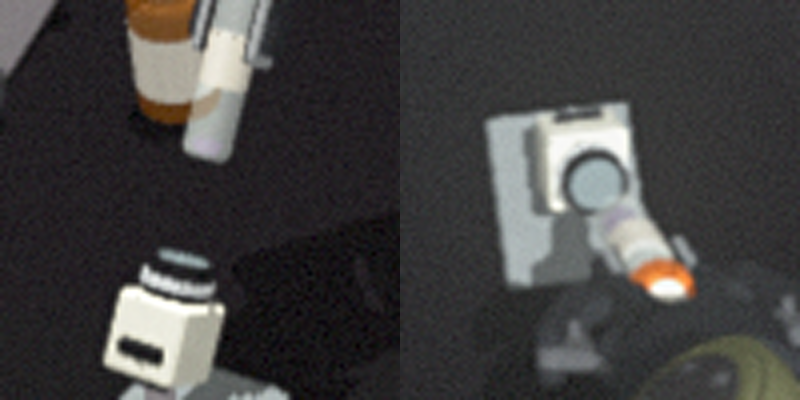

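The tube hangs above the lens, label down and clear of it. In the scene view the foot is at about px (212,178). In the top view the foot is at (344,164) and the cap top at (357,182). I'll compare these with the projected ideal points.

```bash
cat > chk.py <<'E'
from h import *
def proj(c,P):
    f=c["image"].shape[0]/2/np.tan(np.radians(c["fovy"])/2)
    p=rot(c["attitude"]).inv().apply(np.array(P)-c["eye"]); s=p[:,:2]/p[:,2:]
    return s*(1+c["k1"]*(s**2).sum(1,keepdims=True))*f+[c["cx"],c["cy"]]
s=bot.read_state(); tz=-rot(s["tool_rot"]).as_matrix()[:,2]
print("tilt err deg",np.degrees(np.arccos(tz@D)))
foot=s["ee_pos"]-74.5*tz; print(foot,LENS+60*D)
im=[]
for n,(a,b) in(("scene",(160,110)),("top",(290,110))):
    c=bot.read_camera(n); p=proj(c,[LENS,foot,foot+112*tz,LENS+20*D,foot+40*tz]); print(n,p.round(1).tolist())
    v=cv2.resize(c["image"][b:b+100,a:a+100],(400,400),interpolation=cv2.INTER_CUBIC)
    for q in p: cv2.circle(v,tuple(int(x) for x in (q-[a,b]+.5)*4),3,(0,0,255),-1)
    im.append(v)
cv2.imwrite("pics/chk.png",np.hstack(im))
E
python3 chk.py
```

```text
tilt err deg 0.004543278064764262
[ 651.90949733 -177.14390532  169.20237396] [ 651.92705054 -177.11908274  169.14912266]
scene [[205.5, 204.3], [211.8, 178.4], [224.0, 129.1], [207.6, 195.7], [216.1, 160.9]]
top [[338.4, 155.2], [343.6, 164.6], [355.4, 185.7], [340.0, 158.2], [347.5, 171.5]]
```

View pics/chk.png

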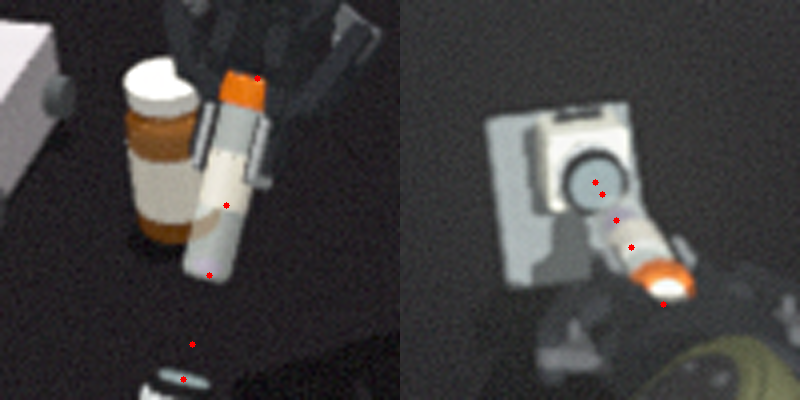

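In the top view the cap top is at crop (668,290), and the ideal is (663,304). In the scene view it is at about (247,74) against (257,78). So the tube sits tilted by a few degrees in the jaws. I'll zoom in for edge midpoints.

```bash
python3 - <<'E'
import cv2,numpy as np
from rig import bot
s=np.mean([bot.read_camera("scene")["image"].astype(float) for _ in range(4)],0); t=np.mean([bot.read_camera("top")["image"].astype(float) for _ in range(4)],0)
cv2.imwrite("s.png",s);cv2.imwrite("t.png",t)
f=lambda i,a,b:cv2.resize(np.clip(i[b:b+60,a:a+40]*1.5,0,255).astype(np.uint8),(400,600),interpolation=cv2.INTER_CUBIC)
cv2.imwrite("pics/z.png",np.hstack([f(s,198,124),f(t,330,148)]))
for n,i in(("s",s),("t",t)):
    h=cv2.cvtColor(i.astype(np.uint8),cv2.COLOR_BGR2HSV); m=cv2.inRange(h,(3,130,100),(18,255,255))
    b=np.zeros_like(m)
    if n=="s": b[122:140,212:230]=1
    else: b[172:190,345:366]=1
    ys,xs=np.nonzero(m*b); print(n,xs.mean(),ys.mean(),len(xs),xs.min(),xs.max(),ys.min(),ys.max())
E
```

```text
s 220.42857142857142 132.02197802197801 91 215 226 127 137
t 355.8484848484849 178.34848484848484 66 348 363 175 183[ WARN:0@2.222] global loadsave.cpp:1063 imwrite_ Unsupported depth image for selected encoder is fallbacked to CV_8U.
```

View pics/z.png

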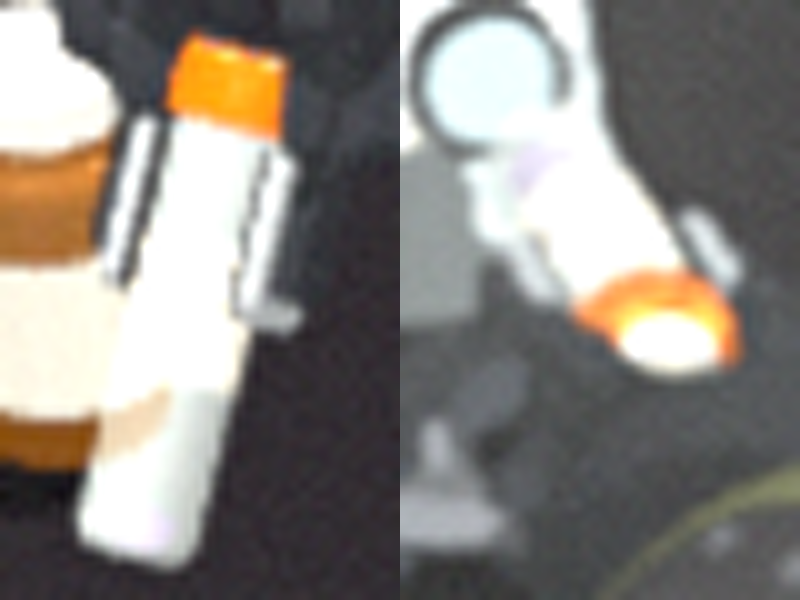

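The zoom gives these points:

| Point | Scene px | Top px |
|---|---|---|
| Cap top | (221.5,128.5) | (356.3,181.7) |
| Cap centre | (220.4,132) | – |
| Foot | (211.2,179) | – |

The flat pads hold the tube axis in the tool x-z plane, so I solve for in-plane offset, tilt and slip.

```bash
sed -i '/^im=\[\]/,$d' chk.py; cat > fit.py <<'E'
from chk import *
from scipy.optimize import least_squares
S=dict(np.load("scene1.npz")); Tp=dict(np.load("top1.npz"))
M=rot(s["tool_rot"]).as_matrix(); x,y,z=M.T
# camera bias: use lens as reference in each view (seen minus projected)
def tube(p):
    d=-np.cos(p[1])*z+np.sin(p[1])*x; P=s["ee_pos"]+p[0]*x; return P-p[2]*d,d
def res(p):
    f,d=tube(p)
    a=proj(S,[f,f+112*d,f+104*d])-[[211.2,179.0],[221.5,128.5],[220.4,132.0]]
    b=proj(Tp,[f+112*d])-[[356.3,181.7]]
    return np.r_[a.ravel(),b.ravel(),(p[2]-74.5)/4,]
r=least_squares(res,[0,0,74.5],x_scale=[1,.02,1])
print(r.x,np.degrees(r.x[1]),r.fun.round(1)); f,d=tube(r.x)
off=f-(LENS+60*D); print("foot off",off,"axis deg",np.degrees(np.arccos(d@D)),"rack dir x",x,y)
np.save("fit.npy",r.x)
E
python3 fit.py
python3 - <<'E'
import sys; sys.path.insert(0,'.')
import os; os.chdir('.')
from h import *
# independent: depth points of the tube near the expected axis, fitted as a 27 mm cylinder
from scipy.optimize import least_squares
s=bot.read_state(); M=rot(s["tool_rot"]).as_matrix(); Q=[]
for n in("scene1","top1"):
    c=dict(np.load(n+".npz")); v,u=np.mgrid[:420,:560]; W=pts(c,np.c_[u.ravel(),v.ravel()])
    L=(W-s["ee_pos"])@M
    k=(np.hypot(L[:,0],L[:,1])<22)&(L[:,2]>22)&(L[:,2]<70)   # below the fingertips
    Q.append(L[k]); print(n,k.sum())
    kc=(np.hypot(L[:,0],L[:,1])<24)&(L[:,2]<-22)&(L[:,2]>-44); print(" cap",kc.sum(),np.median(L[kc],0).round(1), L[kc].min(0).round(1))
L=np.vstack(Q)
r=least_squares(lambda p:np.hypot(L[:,0]-p[0]+np.sin(p[1])*L[:,2],L[:,1]-p[2])-13.5,[0,0,0],loss="soft_l1")
print("cyl",r.x[0],np.degrees(r.x[1]),r.x[2],np.sqrt(np.mean(r.fun**2)))
E
```

```text
tilt err deg 0.002248680303912015
[ 651.91685816 -177.10637415  169.14474265] [ 651.92705054 -177.11908274  169.14912266]
[7.25387646e+00 5.14317720e-02 7.44540183e+01] 2.946823470300569 [-0.1 -0.7  0.5  0.2  0.8  0.3 -1.  -0.6 -0. ]
foot off [2.70242642 0.25952883 2.07910601] axis deg 2.9478898631205963 rack dir x [0.81579248 0.07423056 0.5735612 ] [ 9.06422651e-02 -9.95883517e-01 -3.53795110e-05]
scene1 264
 cap 162 [ 13.9  -2.5 -33. ] [-12.1 -22.7 -44. ]
top1 116
 cap 144 [ 11.8   1.3 -35.5] [ -7.4 -23.8 -40. ]
cyl 3.4387008612833596 0.6811867060203229 0.9872485319337562 1.5817962068612674
```

```bash
python3 - <<'E'
from h import *
from scipy.optimize import least_squares
s=bot.read_state(); M=rot(s["tool_rot"]).as_matrix(); A=[]
for n in("scene1","top1"):
    c=dict(np.load(n+".npz")); h=cv2.cvtColor(c["image"],cv2.COLOR_BGR2HSV)
    org=cv2.erode(cv2.inRange(h,(3,130,80),(18,255,255)),np.ones((2,2)))
    v,u=np.mgrid[:420,:560]; W=pts(c,np.c_[u.ravel(),v.ravel()]); L=(W-s["ee_pos"])@M; rr=np.hypot(L[:,0],L[:,1])
    tb=L[(rr<20)&(L[:,2]>24)&(L[:,2]<68)]; cp=L[(rr<28)&(L[:,2]>-33)&(L[:,2]<-22)&(org.ravel()>0)]
    tp=L[(rr<20)&(L[:,2]<-35)&(L[:,2]>-44)]
    A.append((tb,cp)); print(n,len(tb),len(cp),"cap-top z",np.median(tp[:,2]),"cap x,y",np.median(cp,0).round(1) if len(cp) else "")
def fit(S):
    P=np.vstack([np.c_[t,np.full(len(t),13.5)] for t,_ in S]+[np.c_[k,np.full(len(k),15.)] for _,k in S])
    r=least_squares(lambda p:np.hypot(P[:,0]-p[0]+np.sin(p[1])*P[:,2],P[:,1]-p[2])-P[:,3],[0,0,0],loss="soft_l1")
    print(r.x[0].round(2),np.degrees(r.x[1]).round(2),r.x[2].round(2),"rms",np.sqrt(np.mean(r.fun**2)).round(2))
fit(A);fit(A[:1]);fit(A[1:])
E
```

```text
scene1 237 53 cap-top z -38.67907469319741 cap x,y [ 17.4  -4.4 -27.4]
top1 106 4 cap-top z -36.95666491638599 cap x,y [ 14.3  -5.8 -32.2]
3.51 0.87 0.99 rms 1.5
3.87 0.54 0.62 rms 1.55
2.08 0.21 1.77 rms 0.43
```

Depth and image agree on a foot offset of about 3 mm, with 0.7-2.9° of tilt. I'll correct by 3 mm and 1.4°, check, and hand in.

```bash
python3 - <<'E'
from h import *
s=bot.read_state(); M=rot(s["tool_rot"]).as_matrix(); t=np.radians(1.4); p0=3+74.5*np.sin(t)
d=-np.cos(t)*M[:,2]+np.sin(t)*M[:,0]; w=np.cross(d,D)
M2=R.from_rotvec(w).as_matrix()@M
bot.servo_line(LENS+60*D+74.5*D-p0*M2[:,0],quat(M2),speed=15); bot.dwell(.5); st()
c=bot.read_camera("scene"); i=bot.read_camera("top")["image"]
f=lambda i,a,b:cv2.resize(i[b:b+100,a:a+100],(400,400),interpolation=cv2.INTER_CUBIC)
cv2.imwrite("pics/last.png",np.hstack([f(c["image"],160,120),f(i,290,110)]))
E
```

```text
14.28 [ 605.5 -181.3  227.3] [-0.6 -0.1 -0.5] 26.2 39.3
```

View pics/last.png

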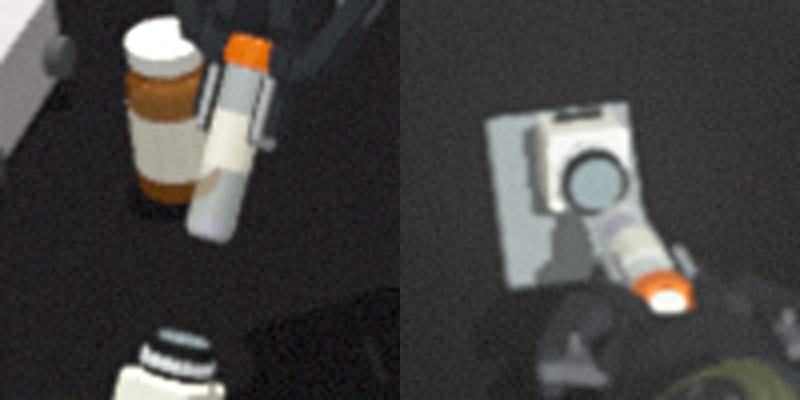

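In the scene view the held tube, extended past its foot at (210,236), passes within about 1 px of the lens centre at (184,338). The top view lines up as well.

```bash
python3 -c "
from rig import bot
print(bot.finish_job())"
```

```text
the job is handed in; nothing more can be done
None
```

I pushed the orange cap home (fingertips stopped at its 120 mm home height under 25 N), then lifted the tube and handed in with its foot held about 60 mm in front of the lens, to within roughly 3 mm and 1–2° of the lens axis by camera estimate.

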